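# Shut the large hopper's slide gate

### The arm

A 6-joint arm with a two-finger parallel gripper is mounted at the origin on a cart in front of the work surface, level with it; the furniture and walls round the work are solid. World frame = base frame: x ahead of the robot, y to its left, z up, the work surface at z = 0. Lengths are in mm, angles in degrees, forces in N, time in s.
With the tool pointing down it reaches from about 350 to 850 mm from the base axis. Payload 8.1 kg.
Tool frame: the origin (TCP) lies at the very end of the fingers, on their centre line; the grasp point (between the pads) lies 19 mm behind it; z points along the fingers, y is the line along which they close (so a half turn about z gives the same grasp; the last joint's range is limited). The gripper opens to 85 mm and grips with 20 to 120 N. Pads are 22 mm wide; open, the fingers measure 114 mm over their backs; the gripper's body (76 mm by 85 mm) begins 54 mm behind the grasp point. The pads swing forward as they close: fully open they stand 13 mm farther back than shut.
Start: joints at [70.565, 7.471, 85.268, -0, 87.261, -4.893], TCP at [150.628, 580.79, 231.292] pointing down, gripper open.
Joint ranges: [-169.43, 169.43], [-51.17, 129.36], [1.28, 143.12], [-76.62, 256.62], [0, 156.53], [-152.29, 152.29]. Speed limits (degrees/s): [136.94, 136.94, 159.86, 180, 180, 180].

### API

Orientations are given as [roll, pitch, yaw] about the fixed x, y, z axes, in that order (R = Rz(yaw) Ry(pitch) Rx(roll)).
In Python, from bench import sense, eyes, job, models gives the robot as it stands. The module is installed in compiled form; this text tells all that it offers.
- The arm moves only by the tool apply_moves, never from a script. Its argument "rows" is a list of rows, each a list of 6 numbers: the shift along the tool's x, y, z in mm, then the turn, a rotation vector about the tool's x, y, z in rad. In form: [[dx, dy, dz, rx, ry, rz], ...]. A call has exactly 5 rows; each row shifts and turns the commanded pose from where the row before left it, along the tool's axes as they then stand; what a row does not reach is not made up. A row lasts 1/8 s, in which the tool goes at most 62.5 mm and 10.7 degrees, less where a joint would pass 70% of its speed; a pose out of reach is approached as far as the arm can. A call is refused whole if a number of a shift passes 62.5 or a number of a turn 0.188, either way. A call with a gripper value outside its range is refused whole. "fingers" is the finger opening in mm, from 0 to 85.4, set as the call begins (left out, the last holds). The fingers move at their own pace and stop on an object; "grip_force" is the grip in N (left out, the last holds). Time passes only in rows, so rows that do not move let the fingers close, or fill a call up. It gives the time, the measured TCP pose, the force, the opening and the grip force at its end, in the units of the state.
- sense(): the state, without advancing time (a new reading comes with each control period).
- eyes.snapshot(name): name is "scene" or "top"; returns (picture, depth): 480x640x3 uint8, red, green, blue; 480x640 float32, mm along the optical axis (not along the pixel's ray), 0 where there is no reading.
- eyes.get_calibration(name): a dict with "intrinsics" (3x3 intrinsics, pixels), "D" ([k1, k2, p1, p2, k3] as OpenCV has them; the pictures are not rectified), "R" (3x3) and "t" (3): a world point X has camera coordinates R X + t. Camera axes: x right, y down, z forward; pixel columns grow to the right and rows downward; lengths in mm; the calibration is good to about 2 mm. A picture is of the moment at which its call begins. get_calibration takes no time and is no camera call.
- job.hand_in(): hands the job in; it is judged then, once.
Trained networks look in the newest picture that a camera, given by its name, has taken for a name from the list of things; names that differ only in an ending like _2 or _b are one class to them, and where a whole thing is asked for, a point or a joint stands for the part that bears it (a point fixed in the world has none). Each returns a list of dicts, best first, with "confidence" (0 to 1); they miss things now and then, are a little off and sometimes report something else, mostly with a low value. They report only what shows in the picture. A call takes as long as a camera call.
- models.boxes_of(name, camera): "xyz" ([x, y, z] in mm, in world coordinates, good to about 4 mm: the middle of the surface that is visible of it).
- models.cut_out(name, camera): "pixels" (480x640 bool, what is visible of it).
- models.place_of(name, camera): "xyz" ([x, y, z] in mm, in world coordinates, good to about 4 mm: a listed point, or the origin of a listed thing).
The state is a dict: "time": time; "joint_pos": joint angles; "qd": joint speeds; "joint_efforts": joint torques, N m; "tool_pos": TCP position; "tcp_rot": TCP orientation; "ft_force": force on the tool from outside, world axes, zero at the start; "wrist_torque": the same for the moment, N m; "finger_gap": finger opening in mm; "grip_force": force on a finger pad.
Only numpy, scipy, OpenCV 4.12 (cv2) and the standard library are available. Lean on these libraries where they do the work, as an engineer would, in place of code of your own. Each camera call takes 0.05 s, during which the arm holds its last target. There are 200 camera calls.

### The job

Two small parts hoppers stand on the desk with their slide gates open. Push the gate of the larger hopper fully home under it, until its spring catch has snapped in behind the pin on the gate, and leave it latched. Leave the smaller hopper's gate open as it is.

Things in the scene. Friction and masses are not known exactly. Their poses are not given: they have to be found in the camera images.
- large_push (a point): Centre of the upright steel push plate on the larger hopper's gate (grey open box 100 mm wide, 85 long, rim 105 high, on a fixed rail frame 51 high). Plate: 8 mm thick (x), 24 wide (y), from 42 to 82 mm above the desk, this point at 62; free space in front (-x). x: closing direction, along the rails to the box, roughly ahead of the robot; y left, z up. Gate home: box is 75 mm ahead of this point.
- large_gate (a joint): How far the larger hopper's gate (flat steel slide) is open, m: 0 is home against a rigid stop, 0.045 to 0.062 at the start; falls as the push plate moves along its +x. It takes about 4 N to slide, some 10 N in the last 20 mm while its upright pin forces the catch aside, and stays where left. The catch snaps in behind the pin at about 0.004 and then keeps it between 0 and 0.004.
- large_catch (a joint): Angle of the larger hopper's spring catch, rad: dark steel arm 92 mm long on the left rail, up to 66 mm above the desk, its ramped nose pointing across the gate to 20 mm left of the push plate's centre line. 0 at rest (nose sprung in, both before the pin arrives and once it has passed), about 0.07 while forced aside. Needs no touching.
- small_push (a point): The same point of the smaller hopper's gate, which is to stay open (box 80 mm wide, 65 long, rim 78 high; push plate 16 mm wide, same thickness, heights and axes; rail frame 80 mm wide, 51 high).

How it is judged (in metres and radians):
At the end, for the whole second after the job is handed in: The larger hopper's gate is within 7 mm of fully home, at rest, with its spring catch sprung back in (within 0.025 rad of rest) behind the pin (value of joint large_gate below 0.007 m and value of joint large_catch below 0.025 rad and velocity of joint large_gate below 0.01 m/s); the robot touches nothing.
It fails at once if the smaller hopper's gate is moved by more than 12 mm (distance of small_push from where it was at the start of the episode above 0.012 m).
It also fails if it takes over 29 s, if anything falls off the work surface, if the arm or the gripper's body presses on something with over 40 N, if the wrist force passes 120 N, or if a joint passes its speed limit or range.

## Working session

There is one attempt and no reset: what is moved stays moved. The work goes in short steps, Python scripts to look and compute and a tool call to move; the robot and the scene stay as the last step left them, time stands still between calls to the robot, and variables do not carry over. Pictures are saved under pics/ and viewed, at most 10 in all, crops included, and the job is handed in when it is done.

Besides the shell and the picture viewer there is one more tool, called after "Request:" by a JSON object that holds its "fn" and its "kwargs", one argument or row to a line. apply_moves: Moves the arm, as the interface text tells. Its arguments: {"type":"object","properties":{"rows":{"type":"array"},"fingers":{"type":"number"},"grip_force":{"type":"number"}},"required":["rows"]}

```bash
mkdir -p pics
python3 - <<'E'
from bench import sense, eyes, models
import cv2
s=sense(); print(s['time'],s['tool_pos'],s['tcp_rot'],s['finger_gap'])
for c in("scene","top"):
    p,d=eyes.snapshot(c); cv2.imwrite(f'pics/{c}0.png',p[:,:,::-1])
    for n in("large_push","small_push"):
        for f in (models.place_of,models.boxes_of):
            print(c,n,f.__name__,[(x['xyz'],x['confidence']) for x in f(n,c)])
    for n in("large_gate","large_catch"):
        print(c,n,[(x['xyz'],x['confidence']) for x in models.boxes_of(n,c)])
E
```

```text
0.0 [150.45703278 580.24395776 230.22103911] [-1.79892569e+02 -1.07377838e-02  1.65456943e+02] 85.70838770627633
scene large_push call [([508.9, -75.7, 61.4], 0.81)]
scene large_push call [([554.3, -84.4, 38.9], 0.68)]
scene small_push call [([504.4, 130.3, 64.1], 0.65)]
scene small_push call [([545.0, 143.0, 43.4], 0.67)]
scene large_gate [([551.9, -85.2, 42.0], 0.96)]
scene large_catch [([568.9, -49.6, 56.5], 0.62)]
top large_push call [([506.7, -76.5, 61.8], 0.57)]
top large_push call [([562.9, -88.4, 41.7], 0.57)]
top small_push call [([505.8, 127.8, 62.4], 0.71)]
top small_push call []
top large_gate [([565.5, -90.2, 42.8], 0.88)]
top large_catch [([576.6, -47.2, 59.8], 0.69)]
```

View pics/scene0.png

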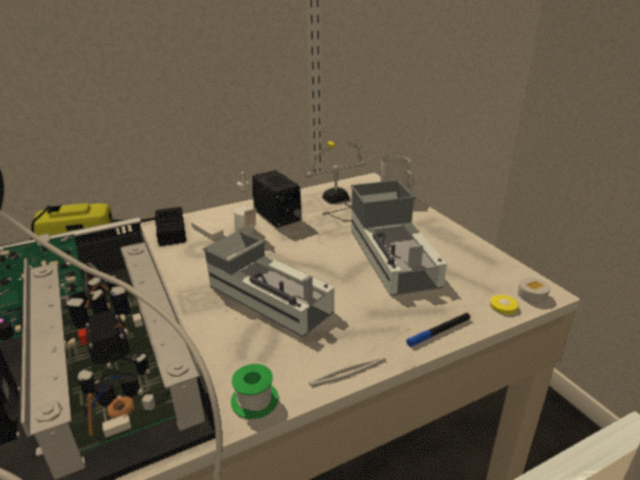

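View pics/top0.png

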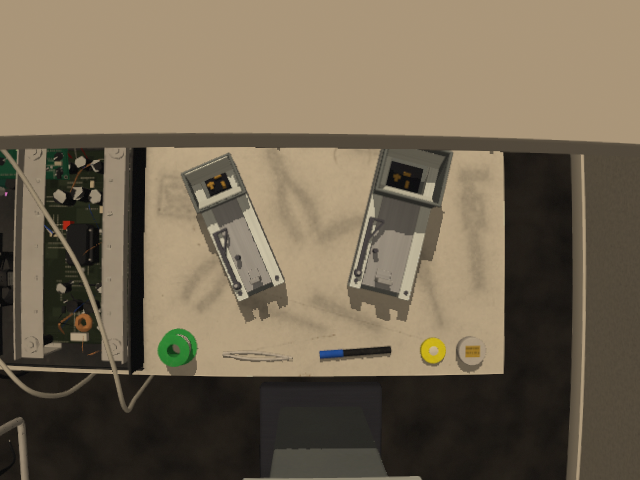

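The larger hopper is on the right: its box is near (412,178) in the top view and its push plate near (393,280). The smaller one is on the left. The larger hopper's axis runs along +x with a tilt towards -y. Next I measure the axis and the plate from depth.

```bash
cat > h.py <<'E'
import numpy as np,cv2
from bench import eyes
def cloud(c):
    p,d=eyes.snapshot(c); k=eyes.get_calibration(c)
    v,u=np.mgrid[0:480,0:640]
    n=cv2.undistortPoints(np.stack([u,v],-1).reshape(-1,1,2).astype(np.float32),np.array(k['intrinsics']),np.array(k['D'])).reshape(480,640,2)
    X=np.dstack([n[...,0]*d,n[...,1]*d,d]).astype(float)
    W=(X-np.array(k['t']).ravel())@np.array(k['R'])
    W[d==0]=np.nan
    return p,W
E
python3 - <<'E'
from h import *
p,W=cloud("top")
P=W.reshape(-1,3); P=P[~np.isnan(P[:,0])]
def show(n,m):
    q=P[m]; r=cv2.minAreaRect(q[:,:2].astype(np.float32)); print(n,len(q),q.mean(0).round(1),np.round(cv2.boxPoints(r),1).tolist(),r[1],r[2])
x,y,z=P.T
R=(y<0)&(y>-200)&(x>400)
show('rim',R&(z>97)&(z<112)&(x>600)&(x<850))
show('frame',R&(z>46)&(z<55)&(x<640))
show('plate',(abs(x-508)<30)&(abs(y+76)<30)&(z>70)&(z<90))
show('smallplate',(abs(x-505)<30)&(abs(y-129)<30)&(z>70)&(z<90))
c,W2=cloud("scene")
P=W2.reshape(-1,3);P=P[~np.isnan(P[:,0])];x,y,z=P.T
show('plateS',(abs(x-508)<30)&(abs(y+76)<30)&(z>60)&(z<90))
k=cv2.resize(p[140:330,330:470],None,fx=4,fy=3.15,interpolation=cv2.INTER_CUBIC)
cv2.imwrite('pics/crop1.png',k[:,:,::-1])
E
```

```text
rim 660 [ 660.9 -124.6  105.6] [[619.5999755859375, -159.60000610351562], [707.9000244140625, -178.0], [729.5999755859375, -74.19999694824219], [641.2999877929688, -55.79999923706055]] (106.0121078491211, 90.18716430664062) 78.19642639160156
frame 1831 [558.3 -94.5  50.4] [[473.3999938964844, -117.80000305175781], [623.2000122070312, -155.39999389648438], [647.5, -58.599998474121094], [497.70001220703125, -21.0]] (99.80207061767578, 154.48001098632812) 75.9023208618164
plate 81 [506.2 -74.8  81.1] [[499.3999938964844, -86.4000015258789], [506.79998779296875, -88.19999694824219], [512.7000122070312, -64.30000305175781], [505.3999938964844, -62.400001525878906]] (24.667875289916992, 7.612632751464844) 76.11170959472656
smallplate 55 [507.6 127.7  80.8] [[500.1000061035156, 133.8000030517578], [507.5, 119.0999984741211], [514.2999877929688, 122.5999984741211], [506.8999938964844, 137.1999969482422]] (7.633540630340576, 16.40787696838379) 26.744556427001953
plateS 187 [503.8 -73.6  72.8] [[496.29998779296875, -85.69999694824219], [506.3999938964844, -88.80000305175781], [513.5999755859375, -64.9000015258789], [503.5, -61.900001525878906]] (24.927576065063477, 10.581714630126953) 73.25300598144531
```

View pics/crop1.png

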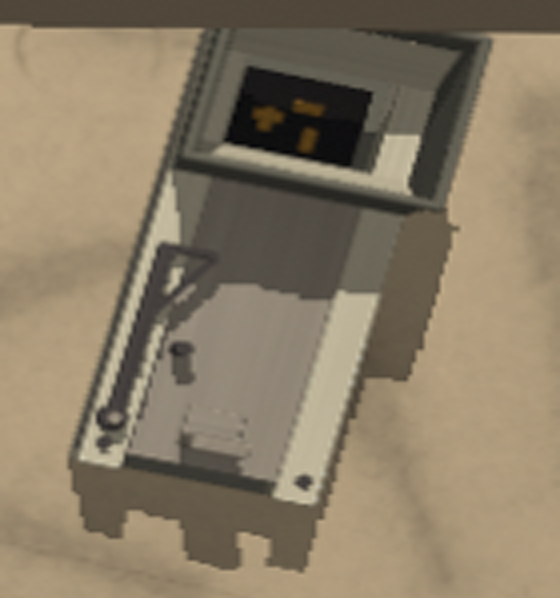

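Run:
```python
import numpy as np
from scipy.spatial.transform import Rotation as Ro
p=np.array([150.5,580.3,230.2]);y=165.46;g=np.array([460,-64,190.])
N=15;d=(g-p)/N
for i in range(N):
    R=Ro.from_euler('xyz',[180,0,y-i*(y-76)/N],degrees=True)
    print(np.round(R.inv().apply(d)).tolist(),round(np.radians((y-76)/N),3))
```

```text
[-31.0, -36.0, 3.0] 0.104
[-34.0, -33.0, 3.0] 0.104
[-38.0, -29.0, 3.0] 0.104
[-40.0, -25.0, 3.0] 0.104
[-43.0, -21.0, 3.0] 0.104
[-45.0, -16.0, 3.0] 0.104
[-46.0, -12.0, 3.0] 0.104
[-47.0, -7.0, 3.0] 0.104
[-48.0, -2.0, 3.0] 0.104
[-48.0, 3.0, 3.0] 0.104
[-47.0, 8.0, 3.0] 0.104
[-46.0, 13.0, 3.0] 0.104
[-44.0, 18.0, 3.0] 0.104
[-42.0, 22.0, 3.0] 0.104
[-40.0, 26.0, 3.0] 0.104
```

Request:
{"fn": "apply_moves", "kwargs": {
  "rows": [
    [-31,-36,3,0,0,0.104],
    [-34,-33,3,0,0,0.104],
    [-38,-29,3,0,0,0.104],
    [-40,-25,3,0,0,0.104],
    [-43,-21,3,0,0,0.104]
  ],
  "fingers": 0,
  "grip_force": 60
}}

```text
time: 1.42
tool_pos: [254.5, 365.5, 216.4]
tcp_rot: [180.0, 0.0, 135.5]
ft_force: [1.2, -0.2, 0.4]
finger_gap: -0.3
grip_force: 0.0
```

Request:
{"fn": "apply_moves", "kwargs": {
  "rows": [
    [-45,-16,3,0,0,0.104],
    [-46,-12,3,0,0,0.104],
    [-47,-7,3,0,0,0.104],
    [-48,-2,3,0,0,0.104],
    [-48,3,3,0,0,0.104]
  ]
}}

```text
time: 2.05
tool_pos: [357.3, 149.6, 201.6]
tcp_rot: [179.9, -0.0, 105.7]
ft_force: [0.2, 0.5, -0.2]
finger_gap: 0.1
grip_force: 0.0
```

Request:
{"fn": "apply_moves", "kwargs": {
  "rows": [
    [-47,8,3,0,0,0.104],
    [-46,13,3,0,0,0.104],
    [-44,18,3,0,0,0.104],
    [-42,22,3,0,0,0.104],
    [-40,26,3,0,0,0.104]
  ]
}}

```text
time: 2.68
tool_pos: [460.3, -65.3, 186.5]
tcp_rot: [180.0, -0.0, 75.9]
ft_force: [0.6, 1.1, 0.1]
finger_gap: -0.0
grip_force: 0.0
```

Request:
{"fn": "apply_moves", "kwargs": {
  "rows": [
    [1,0,30,0,0,0],
    [0,0,30,0,0,0],
    [0,0,30,0,0,0],
    [0,0,28,0,0,0],
    [0,0,0,0,0,0]
  ]
}}

```text
time: 3.3
tool_pos: [457.8, -62.3, 66.1]
tcp_rot: [-179.7, -0.0, 76.1]
ft_force: [0.0, -0.3, 1.2]
finger_gap: 0.2
grip_force: 0.0
```

Run:
```python
from h import *
from bench import sense
s=sense();print(s['tool_pos'],s['ft_force'])
p,W=cloud("scene")
k=cv2.resize(p[170:310,320:460],(600,600),interpolation=cv2.INTER_CUBIC)
cv2.imwrite('pics/crop2.png',k[:,:,::-1])
```

```text
[457.82668352 -62.26589923  66.12656126] [ 0.03247353 -0.32790101  1.17093696]
```

View pics/crop2.png

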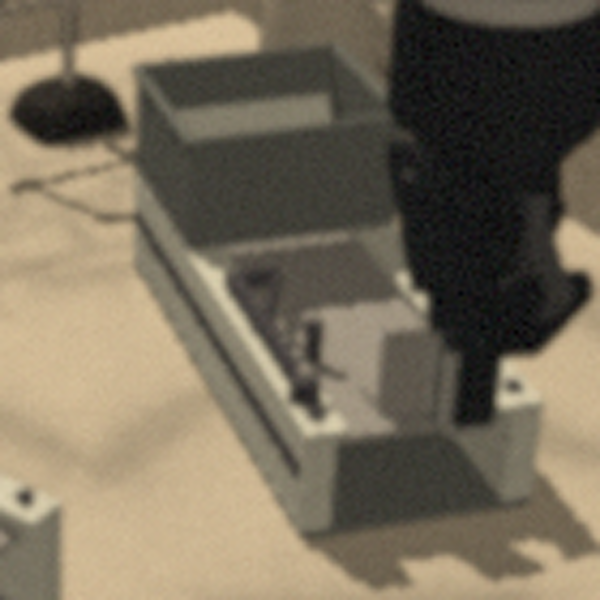

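The closed fingertips are upright in front of the plate, with the plate at crop (410,375) and the fingertip at (475,400). They are clear of the catch on the left rail, so I start the push.

Request:
{"fn": "apply_moves", "kwargs": {
  "rows": [
    [-1,8,-1,0,0,0],
    [0,8,0,0,0,0],
    [0,8,0,0,0,0],
    [0,6,0,0,0,0],
    [0,5,0,0,0,0]
  ]
}}

```text
time: 3.98
tool_pos: [493.5, -72.1, 69.2]
tcp_rot: [-179.9, 0.0, 76.1]
ft_force: [-5.4, 0.9, 3.8]
finger_gap: 0.2
grip_force: 2.2
```

Request:
{"fn": "apply_moves", "kwargs": {
  "rows": [
    [0,5,0,0,0,0],
    [0,5,0,0,0,0],
    [0,5,0,0,0,0],
    [0,5,0,0,0,0],
    [0,5,0,0,0,0]
  ]
}}

```text
time: 4.6
tool_pos: [518.1, -78.2, 69.2]
tcp_rot: [-180.0, -0.0, 76.1]
ft_force: [-4.3, 1.4, 2.1]
finger_gap: 0.3
grip_force: 2.2
```

Request:
{"fn": "apply_moves", "kwargs": {
  "rows": [
    [0,4,0,0,0,0],
    [0,4,0,0,0,0],
    [0,3,0,0,0,0],
    [0,3,0,0,0,0],
    [0,3,0,0,0,0]
  ]
}}

```text
time: 5.22
tool_pos: [533.6, -82.0, 69.1]
tcp_rot: [-179.9, 0.0, 76.1]
ft_force: [-9.1, 1.9, 4.2]
finger_gap: 0.0
grip_force: 4.7
```

Run:
```python
from h import *
for c in("scene","top"):
    p,W=cloud(c)
    P=W.reshape(-1,3);P=P[~np.isnan(P[:,0])]
    u=np.array([.97,-.242]);n=np.array([.242,.97])
    q=(P[:,:2]-[506,-75.3]);a=q@u;b=q@n;z=P[:,2]
    for lo,hi in((56,66),(66,74),(74,85)):
        m=(abs(b)<13)&(a>-30)&(a<90)&(z>lo)&(z<hi); print(c,lo,m.sum(),np.percentile(a[m],[2,25,50,75,98]).round(1) if m.any() else '')
    if c=='scene': cv2.imwrite('pics/crop3.png',cv2.resize(p[170:310,320:460],(600,600),interpolation=cv2.INTER_CUBIC)[:,:,::-1])
```

```text
scene 56 37 [39.9 41.1 41.7 42.6 47. ]
scene 66 35 [20.2 22.2 31.4 42.9 45.7]
scene 74 94 [14.2 17.6 21.8 33.7 47.5]
top 56 0 
top 66 0 
top 74 0
```

View pics/crop3.png

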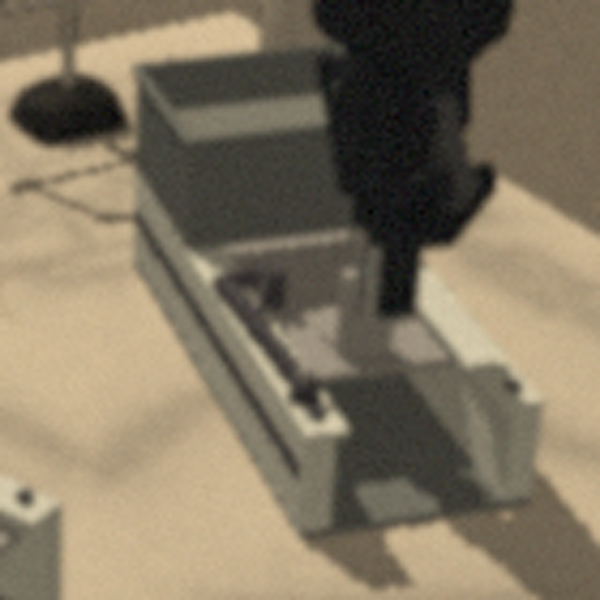

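The plate has moved about 43 mm, and the pin is forcing the catch aside near crop (275,290). About 10 mm is left, so I continue slowly.

Request:
{"fn": "apply_moves", "kwargs": {
  "rows": [
    [0,2,0,0,0,0],
    [0,2,0,0,0,0],
    [0,2,0,0,0,0],
    [0,1,0,0,0,0],
    [0,1,0,0,0,0]
  ]
}}

```text
time: 5.95
tool_pos: [542.5, -84.2, 69.3]
tcp_rot: [180.0, -0.0, 76.1]
ft_force: [-0.6, 0.8, -0.2]
finger_gap: 0.1
grip_force: 0.4
```

Request:
{"fn": "apply_moves", "kwargs": {
  "rows": [
    [0,1,0,0,0,0],
    [0,1,0,0,0,0],
    [0,1,0,0,0,0],
    [0,0,0,0,0,0],
    [0,0,0,0,0,0]
  ]
}}

```text
time: 6.58
tool_pos: [545.2, -84.9, 69.3]
tcp_rot: [180.0, -0.0, 76.1]
ft_force: [-3.0, 1.0, 0.5]
finger_gap: -0.1
grip_force: 1.5
```

Request:
{"fn": "apply_moves", "kwargs": {
  "rows": [
    [0,0.7,0,0,0,0],
    [0,0.7,0,0,0,0],
    [0,0.6,0,0,0,0],
    [0,0,0,0,0,0],
    [0,0,0,0,0,0]
  ]
}}

```text
time: 7.2
tool_pos: [546.7, -85.3, 69.2]
tcp_rot: [-179.9, -0.0, 76.1]
ft_force: [-5.1, 2.0, 2.5]
finger_gap: 0.1
grip_force: 3.1
```

Request:
{"fn": "apply_moves", "kwargs": {
  "rows": [
    [0,0.7,0,0,0,0],
    [0,0.7,0,0,0,0],
    [0,0.6,0,0,0,0],
    [0,0,0,0,0,0],
    [0,0,0,0,0,0]
  ]
}}

```text
time: 7.82
tool_pos: [547.0, -85.3, 69.0]
tcp_rot: [-179.7, 0.0, 76.1]
ft_force: [-14.8, 3.9, 9.7]
finger_gap: -0.1
grip_force: 7.8
```

Request:
{"fn": "apply_moves", "kwargs": {
  "rows": [
    [0,0.7,0,0,0,0],
    [0,0.7,0,0,0,0],
    [0,0.6,0,0,0,0],
    [0,0,0,0,0,0],
    [0,0,0,0,0,0]
  ]
}}

```text
time: 8.45
tool_pos: [547.3, -85.4, 68.9]
tcp_rot: [-179.5, 0.0, 76.1]
ft_force: [-24.2, 6.0, 17.0]
finger_gap: -0.1
grip_force: 12.6
```

The gate is on the rigid stop: force is rising with almost no motion. I back off, lift clear and check.

Request:
{"fn": "apply_moves", "kwargs": {
  "rows": [
    [0,-4,0,0,0,0],
    [0,-10,0,0,0,0],
    [0,-16,0,0,0,0],
    [0,-20,0,0,0,0],
    [0,0,-10,0,0,0]
  ]
}}

```text
time: 9.07
tool_pos: [501.1, -74.1, 78.9]
tcp_rot: [-179.9, 0.0, 76.1]
ft_force: [0.3, 0.1, 0.1]
finger_gap: -0.1
grip_force: 0.0
```

Request:
{"fn": "apply_moves", "kwargs": {
  "rows": [
    [0,0,-30,0,0,0],
    [0,-20,-40,0,0,0],
    [0,-40,-40,0,0,0],
    [0,-40,-20,0,0,0],
    [0,0,0,0,0,0]
  ]
}}

```text
time: 9.7
tool_pos: [406.4, -50.5, 213.3]
tcp_rot: [179.5, 0.0, 76.1]
ft_force: [0.7, -0.1, -0.5]
finger_gap: -0.2
grip_force: 0.0
```

Run:
```python
from h import *
from bench import models,sense
print(sense()['tool_pos'],sense()['ft_force'])
u=np.array([.97,-.242]);n=np.array([.242,.97])
for c in("scene","top"):
    p,W=cloud(c)
    P=W.reshape(-1,3);P=P[~np.isnan(P[:,0])]
    q=(P[:,:2]-[506,-75.3]);a=q@u;b=q@n;z=P[:,2]
    m=(abs(b)<14)&(a>-30)&(a<90)&(z>72)&(z<86); print(c,m.sum(),np.percentile(a[m],[2,50,98]).round(1) if m.any() else '')
    for k in('large_push','small_push'): print(k,[(x['xyz'],x['confidence']) for x in models.place_of(k,c)])
    if c=='scene': cv2.imwrite('pics/crop4.png',cv2.resize(p[170:310,320:460],(600,600),interpolation=cv2.INTER_CUBIC)[:,:,::-1])
```

```text
[406.40075633 -50.52244228 213.30465409] [ 0.71662128 -0.09975957 -0.52758564]
scene 94 [53.6 56.  62.2]
large_push [([565.4, -88.3, 58.7], 0.76)]
small_push [([504.8, 127.5, 62.4], 0.72)]
top 85 [55.2 58.9 63.2]
large_push [([562.8, -88.9, 65.1], 0.59)]
small_push [([507.0, 126.4, 63.9], 0.57)]
```

View pics/crop4.png

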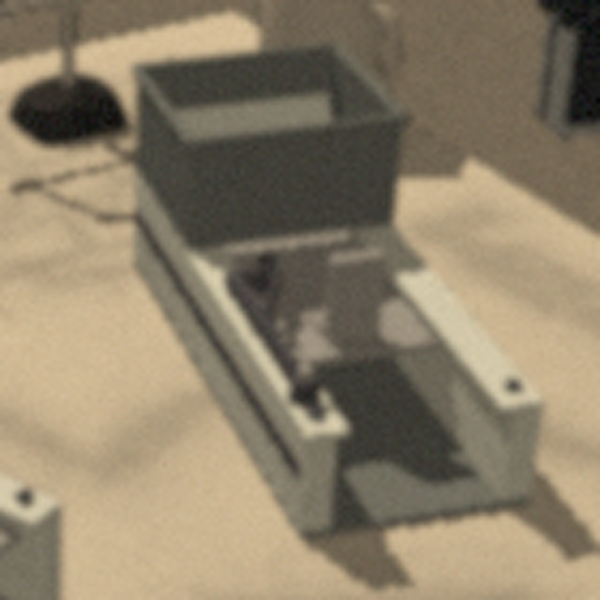

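The plate has travelled about 59 mm to the stop (crop (370,300)) and the catch nose is back in behind the pin. The force dropped as the catch snapped in. The smaller gate has not moved and the arm is clear, so I hand in.

```bash
python3 -c "
from bench import job
print(job.hand_in())"
```

```text
the job is handed in; nothing more can be done
None
```

I pushed the larger hopper's gate fully home against its stop and, going by the force drop and the last picture, its catch snapped in behind the pin; the smaller gate was left open, the arm is clear, and I handed the job in at about 10 s (no verdict was returned).

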